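Start the lathe in reverse for sanding

TASK

The lathe stands still with a disc ready to be sanded in reverse. Working with the fingertips only, first push the square on-key of the dust extractor's starter fully in so that it stays in, then tip the direction rocker on the lathe's control box to reverse by pressing its raised near end until it snaps over, and only then press the round flat start button right in and let it go. Pick nothing up, do not press the mushroom stop button, leave the control box standing where it is and do not disturb the things lying around it.

Things in the scene. Friction and masses are not known exactly. Their poses are not given: they have to be found in the camera images.
- starter: dust extractor's starter: grey box 85 mm deep (x), 130 mm wide (y), flat top 62 mm above the bench, on a steel flange screwed to the bench. Two off-white keys on top: square on-key at its left (y = +27 mm), round domed off-key at its right (y = -27 mm). Origin: centre of underside, on the bench; z up; front faces -x. Stands left or right of the control box, turned up to 0.5 rad.
- on_key_top (a point): centre of the top of the on-key: square, 26 by 26 mm, flat, off-white; its top stands 10 mm above the box's face when out and 4 mm when in. Moves with the key; axes as the starter's.
- on_key (a joint): push-in depth of the on-key in m: 0 out (off, as at the start), 0.006 fully in (on). It is pressed straight down, resists with about 4 N at first, snaps over at half travel (0.003) and then stays in by itself. Interlocked with the off-key.
- off_key_top (a point): centre of the top of the off-key: round dome, 30 mm across; its top is 8 mm above the box's face at the start (pushed in) and comes up to 14 mm when the on-key goes in; pressing it then would push the on-key out again.
- control_box: lathe's control box, grey, loose on rubber feet, 150 mm deep (x), 250 wide (y). Panel slopes: 42 mm high at the front edge (-x, robot side), 72 at the back; normal leans 0.197 rad to the front. At x = -15 mm, left (+y) to right: speed knob y = 90 (38 wide, 18 tall), direction rocker 30, start -30, stop -90. Display behind. Origin: centre of underside, z up. Turned up to 0.33 rad.
- rocker_pivot (a point): middle of the direction rocker, on its tilt axis (along the control box's y), 7 mm above the panel. Black rocker with two wings, 46 mm long front to back, 24 mm wide; white square mark on the far wing, white bar on the near one. Axes turn with the rocker.
- rocker_near_end (a point): on the top of the rocker's near wing (towards the robot), 16 mm from the pivot; turns with the rocker. In forward (start) this wing stands up at 0.34 rad to the panel, its end about 8 mm higher than the pivot; in reverse it lies parallel to the panel, 7 mm above it.
- direction (a joint): angle of the direction rocker in rad: 0 forward (far end down, near end up, as at the start), 0.34 reverse (near end down). Pressing the near wing takes about 4 N at its end, 5 N at 16 mm from the pivot; it snaps over at half way (0.17) and stays.
- start_top (a point): centre of the top of the start button: flat dark-steel disc, 30 mm across, in a 42 mm collar 4 mm high; 13 mm above the panel when out. Its z axis is the panel's normal, its y axis the control box's y.
- start (a joint): push-in depth of the start button in m along the panel's normal: 0 out, 0.006 fully in; the spring takes 1.5 N at first and 5 N fully in, and returns it when let go.
- stop_top (a point): centre of the top of the stop button: mushroom head, 40 mm across, the tallest thing on the panel (27 mm above it). Not to be pressed.
- stop (a joint): push-in depth of the stop button in m: 0 out, 0.006 fully in. Not to be pressed.
- wax_tin: steel tin of wax, 72 mm across, 55 mm high, standing loose behind the control box. Origin: centre of its underside.
- chuck_key: steel T-shaped chuck key, about 115 mm long with a 110 mm crossbar, 13 mm thick, lying loose behind the starter. Origin: on its underside, near the crossbar.
- bowl: small turned wooden bowl, 124 mm across, 50 mm high, loose at the far side of the bench. Origin: centre of its underside.
- brush: bench brush, 200 mm long, lying loose at the left of the work. Origin: on its underside.

How it is judged:
On the way, in this order (a step that is already met when the one before it is completed fails the run):
1. the extractor's on-key is pushed in and stays in (value of joint on_key above 0.0045 m and value of joint direction below 0.1 rad), for 0.2 s.
2. then the direction rocker is tipped to reverse (value of joint direction above 0.28 rad), for 0.2 s.
3. then the start button is pressed right in (value of joint start above 0.0045 m), for 0.05 s.
At the end, for the whole second after the job is handed in: The on-key is in (more than 4.5 of 6 mm), the direction rocker is in reverse (more than 0.28 of 0.34 rad), the start button has come back out (less than 1.5 mm in), the stop button is out, and the control box stands flat and at rest within 30 mm of where it was (value of joint on_key above 0.0045 m and value of joint direction above 0.28 rad and value of joint each of start, stop below 0.0015 m and height (world z) of control_box below 0.01 m and angle between control_box's own z axis and vertical below 0.05 rad and distance of control_box from where it was at the start of the episode below 0.03 m and linear speed of control_box below 0.01 m/s); the robot touches nothing.
It fails at once if the start button is pressed while the extractor is off or the direction is not yet reverse (value of joint start above 0.003 m and (value of joint on_key below 0.003 m or value of joint direction below 0.17 rad)).
It fails at once if the stop button is pressed (value of joint stop above 0.003 m).
It fails at once if the control box is lifted, tipped or pushed away (height (world z) of control_box above 0.012 m or angle between control_box's own z axis and vertical above 0.12 rad or distance of control_box from where it was at the start of the episode above 0.03 m).
It fails at once if something lying around is picked up or moved by more than 30 mm (distance of any of wax_tin, chuck_key, bowl, brush from where it was at the start of the episode above 0.03 m).
It also fails if it takes over 45 s, if anything falls off the work surface, if the arm or the gripper's body presses on something with over 40 N, if the wrist force passes 120 N, or if a joint passes its speed limit or range.

ROBOT

A 6-joint arm with a two-finger parallel gripper is mounted at the origin on the work surface. World frame = base frame: x ahead of the robot, y to its left, z up, the work surface at z = 0. Lengths are in m, angles in rad, forces in N, time in s.
With the tool pointing down it reaches from about 0.35 to 0.85 m from the base axis. Payload 8.1 kg.
Tool frame: the origin (TCP) lies on the centre line of the jaws, within the pads' length; the fingertips stand robot.tcp_to_tips ahead of it and the grasp point (between the pads) lies 11 mm behind it (robot.tcp_to_tips is the distance from the TCP to the fingertips, in m); z points along the fingers, y is the line along which they close (so a half turn about z gives the same grasp; the last joint's range is limited). The gripper opens to 85 mm and grips with 20 to 120 N. Pads are 22 mm wide; open, the fingers measure 114 mm over their backs; the gripper's body (76 mm by 85 mm) begins 54 mm behind the grasp point. The pads swing forward as they close: fully open they stand 13 mm farther back than shut.
Start: joints at [-1.188, 0.13, 1.488, -0, 1.523, -0.085], TCP at [0.271, -0.536, 0.239] pointing down, gripper open.
Joint ranges: [-2.96, 2.96], [-0.89, 2.26], [0.02, 2.5], [-1.34, 4.48], [0, 2.73], [-2.66, 2.66]. Speed limits (rad/s): [2.39, 2.39, 2.79, 3.14, 3.14, 3.14].

INTERFACE

Orientations are given as [roll, pitch, yaw] about the fixed x, y, z axes, in that order (R = Rz(yaw) Ry(pitch) Rx(roll)).
In Python, from station import robot, cams, hand_in gives the robot as it stands. The module is installed in compiled form; this text tells all that it offers.
- The arm moves only by the tool carry_out, never from a script. Its argument "steps" is a list of rows, each an object of numbers: "wx", "wy", "wz": the turn, a rotation vector about the tool's x, y, z each as a share of pi rad, from -1 to 1; "dx", "dy", "dz": the shift along the tool's x, y, z each as a share of 15 cm, from -1 to 1; "jaw": the finger opening in mm, from 0 to 85.4. In form: [{"wx": .., "wy": .., "wz": .., "dx": .., "dy": .., "dz": .., "jaw": ..}, ...]. A call has 1 to 12 rows; each row is the pose to reach, as a shift and turn from the pose commanded when the call began, along the tool's axes at that moment, turning the shorter way round; what a row does not reach only later rows make up. A row lasts 1/12 s, in which the tool goes at most 41.7 mm and 7.16 degrees, less where a joint would pass 70% of its speed; a pose out of reach is approached as far as the arm can. A call with a number of a shift or a turn outside -1 to 1 is refused whole. A call with a gripper value outside its range is refused whole. The fingers move at their own pace and stop on an object; the grip force is fixed at half the most. Time passes only in rows, so rows that repeat a pose let the fingers close. It gives the time, the measured TCP pose, the force, the opening and the grip force at its end, in the units of the state.
- robot.get_state(): the state, without advancing time (a new reading comes with each control period).
- cams.capture(name): name is "scene" or "top"; returns a dict with "img" (420x560x3 uint8, blue, green, red), "mtx" (3x3 intrinsics, pixels), "eye" and "orientation" of the camera in the world. Camera axes: x right, y up, looking along -z (the intrinsics and any distortion apply to the point x, -y, -z); pixel columns grow to the right and rows downward; lengths in m; the calibration is good to about 2 mm. A picture is of the moment at which its call begins. There is no depth.
- hand_in(): hands the job in; it is judged then, once.
Trained networks look in a picture, given as the dict that the camera call returned (one of the last four; its "shot" number tells which), for a name from the list of things; names that differ only in an ending like _2 or _b are one class to them, and where a whole thing is asked for, a point or a joint stands for the part that bears it (a point fixed in the world has none). Each returns a list of dicts, best first, with "p" (0 to 1); they miss things now and then, are a little off and sometimes report something else, mostly with a low value. They report only what shows in the picture. A call takes as long as a camera call.
- cams.boxes_of(query, picture): "at" ([x, y, z] in m, in the coordinates of the camera as it stood for that picture, good to about 4 mm: the middle of the surface that is visible of it).
- cams.masks_of(query, picture): "mask" (420x560 bool, what is visible of it).
- cams.mark_of(query, picture): "at" ([x, y, z] in m, in the coordinates of the camera as it stood for that picture, good to about 4 mm: a listed point, or the origin of a listed thing).
The state is a dict: "clock": time; "qpos": joint angles; "qd": joint speeds; "joint_torque": joint torques, N m; "ee_pos": TCP position; "eef_rot": TCP orientation; "wrist_force": force on the tool from outside, world axes, zero at the start; "moment": the same for the moment, N m; "grip_width": opening from 0.0 (shut) to 1.0 (fully open); "finger_force": force on a finger pad.
Only numpy, scipy, OpenCV 4.12 (cv2) and the standard library are available. Lean on these libraries where they do the work, as an engineer would, in place of code of your own. Each camera call takes 0.05 s, during which the arm holds its last target. There are 200 camera calls.

## Working session

There is one attempt and no reset: what is moved stays moved. The work goes in short steps, Python scripts to look and compute and a tool call to move; the robot and the scene stay as the last step left them, time stands still between calls to the robot, and variables do not carry over. Pictures are saved under pics/ and viewed, at most 10 in all, crops included, and the job is handed in when it is done.

Besides the shell and the picture viewer there is one more tool, called after ">>>" as name(argument=value, ...) on one line, values as JSON. carry_out: Moves the arm, as the interface text tells. Its arguments: {"type":"object","properties":{"steps":{"type":"array","items":{"type":"object","properties":{"wx":{"type":"number","minimum":-1,"maximum":1},"wy":{"type":"number","minimum":-1,"maximum":1},"wz":{"type":"number","minimum":-1,"maximum":1},"dx":{"type":"number","minimum":-1,"maximum":1},"dy":{"type":"number","minimum":-1,"maximum":1},"dz":{"type":"number","minimum":-1,"maximum":1},"jaw":{"type":"number"}}}}},"required":["steps"]}

```bash
mkdir -p pics
cat > h.py <<'E'
import numpy as np, cv2
from station import robot, cams, hand_in
from scipy.spatial.transform import Rotation as R
def rot(o):
    o=np.array(o,float)
    if o.shape==(3,3): return o
    return R.from_euler('xyz',o).as_matrix() if o.size==3 else R.from_quat(o).as_matrix()
def world(p,c): return np.array(c["eye"])+rot(c["orientation"])@np.array(p)
def proj(P,c):
    q=rot(c["orientation"]).T@(np.array(P)-c["eye"]); v=c["mtx"]@np.array([q[0],-q[1],-q[2]]); return v[:2]/v[2]
E
python3 - <<'E'
from h import *
print(robot.get_state(), robot.tcp_to_tips)
for n in("scene","top"):
    c=cams.capture(n); cv2.imwrite(f"pics/{n}0.png",c["img"]); print(n,c["eye"],c["orientation"],c.keys())
    for q in "starter on_key_top off_key_top control_box rocker_pivot rocker_near_end start_top stop_top".split():
        for d in cams.mark_of(q,c)[:2]:
            w=world(d["at"],c); print(q,round(d["p"],2),w.round(4),proj(w,c).round())
E
```

```text
{'clock': 0.0, 'qpos': array([-1.18839738e+00,  1.31160999e-01,  1.48926495e+00,  2.73943868e-05,
        1.52300319e+00, -8.54063434e-02]), 'qd': array([-0.00044656,  0.00081524, -0.00105517, -0.00033893, -0.00016274,
       -0.0008679 ]), 'joint_torque': array([ 1.94902168e-03, -5.69389987e+01, -5.00555706e+01,  9.91979687e-05,
        1.42883405e-02, -3.12701775e-05]), 'ee_pos': array([ 0.27038445, -0.5350312 ,  0.23825239]), 'eef_rot': array([-3.13976520e+00, -1.83917511e-04,  4.67803786e-01]), 'wrist_force': array([-0.80027269, -0.16520452, -1.15568447]), 'moment': array([-0.00709392, -0.00177446, -0.00272771]), 'finger_force': 0.0, 'grip_width': 1.0014036885851594} 0.008
scene [ 0.96791244 -0.54748705  1.1680327 ] [0.58781926 0.00376239 0.45972008] dict_keys(['img', 'mtx', 'eye', 'orientation', 'shot'])
starter 0.58 [ 5.110e-01 -1.503e-01 -3.000e-04] [180. 295.]
on_key_top 0.6 [0.482  0.1465 0.004 ] [231. 197.]
on_key_top 0.49 [ 0.506  -0.126   0.0721] [179. 271.]
off_key_top 0.71 [ 0.5217 -0.1776  0.0689] [173. 293.]
control_box 0.58 [0.484  0.1458 0.0038] [231. 197.]
rocker_p
[... 215 characters left out ...]
t_top 0.43 [0.4682 0.1163 0.0648] [218. 190.]
top [0.45448051 0.10752467 1.24974572] [ 0.1484329  -0.02755655 -1.5528723 ] dict_keys(['img', 'mtx', 'eye', 'orientation', 'shot'])
starter 0.89 [ 0.5081 -0.1564  0.0013] [371. 254.]
on_key_top 0.49 [ 0.5011 -0.1246  0.0685] [363. 256.]
off_key_top 0.63 [0.4614 0.1752 0.0579] [241. 270.]
off_key_top 0.52 [ 0.5198 -0.1767  0.0735] [385. 248.]
rocker_pivot 0.69 [0.4736 0.1153 0.0662] [266. 265.]
rocker_pivot 0.59 [0.4606 0.1772 0.0597] [240. 270.]
rocker_near_end 0.69 [0.4481 0.1711 0.0614] [242. 275.]
start_top 0.62 [0.4678 0.115  0.0692] [266. 268.]
stop_top 0.64 [0.7948 0.0181 0.0043] [305. 145.]
stop_top 0.55 [0.4675 0.0509 0.0809] [292. 268.]
```

Run:
```python
import cv2
a=cv2.imread("pics/top0.png")[200:320,190:430]
cv2.imwrite("pics/t1.png",cv2.resize(a,None,fx=3.3,fy=3.3,interpolation=cv2.INTER_CUBIC))
```

```text
(no output)
```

View pics/scene0.png

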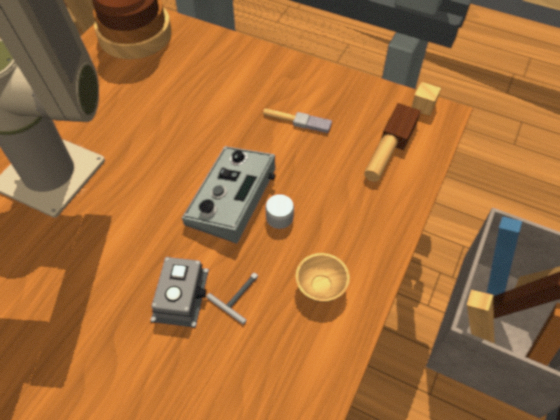

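View pics/t1.png

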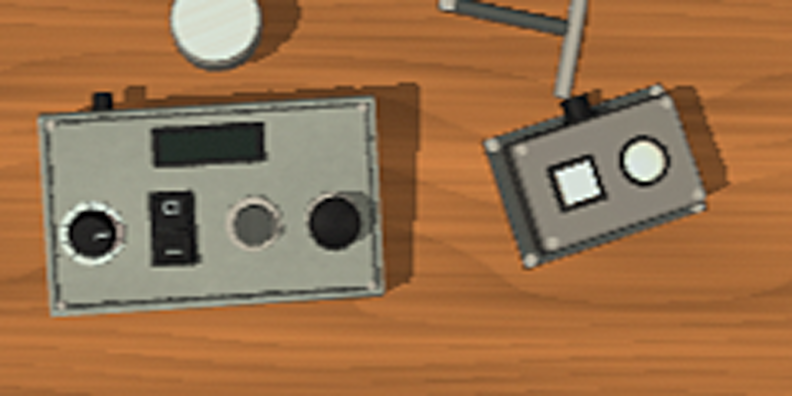

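The two views show the control box at left with rocker (crop 174,228), start (254,224) and stop (336,221). The starter is at right with its square on-key at (578,183) and off-key at (644,160). The rocker's near bar is at (174,252).

```bash
cat >> h.py <<'E'
def ray(u,v,z,c):
    d=np.linalg.inv(c["mtx"])@np.array([u,v,1]); d=rot(c["orientation"])@np.array([d[0],-d[1],-d[2]])
    e=np.array(c["eye"]); return e+d*(z-e[2])/d[2]
def go(P,yaw,tilt,at=None):
    """rows' numbers for TCP to reach P; tool x along yaw, tool leaning so z=-panel normal by tilt"""
    s=robot.get_state(); p,r=(s["ee_pos"],s["eef_rot"]) if at is None else at
    A=R.from_euler('xyz',r); B=R.from_euler('z',yaw)*R.from_euler('y',-tilt)*R.from_euler('x',np.pi)
    return (A.inv().apply(np.array(P)-p)/.15).round(3),((A.inv()*B).as_rotvec()/np.pi).round(4),B.as_euler('xyz').round(4)
E
python3 - <<'E'
from h import *
c=cams.capture("top")
f=lambda u,v,z:ray(190+u/3.3,200+v/3.3,z,c)
P={k:f(*a) for k,a in dict(on=(578,183,.072),off=(644,160,.070),piv=(174,228,.063),start=(254,224,.0667),stop=(336,221,.080),knob=(92,232,.07),fl=(54,313,.042),fr=(382,293,.042)).items()}
for k,v in P.items(): print(k,v.round(4))
a=lambda d:np.arctan2(-d[0],d[1])
print("yaw starter",a(P["on"]-P["off"]),"box",a(P["fl"]-P["fr"]),a(P["knob"]-P["stop"]),a(P["knob"]-P["start"]))
s=cams.capture("scene")
for k in("on","start","stop","piv"): print(k,proj(P[k],s).round(1))
on=P["on"]; print(go([on[0],on[1],.14],a(P["on"]-P["off"]),0))
E
```

```text
on [ 0.5017 -0.1281  0.072 ]
off [ 0.5197 -0.1782  0.07  ]
piv [0.4632 0.1708 0.063 ]
start [0.4672 0.1117 0.0667]
stop [0.4703 0.0517 0.08  ]
knob [0.4591 0.2305 0.07  ]
fl [0.399  0.2594 0.042 ]
fr [0.4178 0.0145 0.042 ]
yaw starter 0.34694185890392354 box 0.07687321631404848 0.06227876773413916 0.06743757521658074
on [177.2 271. ]
start [217.1 190.3]
stop [205.4 205.4]
piv [227.4 174. ]
(array([ 2.6  , -1.729,  0.662]), array([-0.    , -0.    ,  0.0385]), array([3.1416, 0.    , 0.3469]))
```

>>> carry_out(steps=[{"dx":0.3,"dy":-0.2,"jaw":0},{"dx":0.6,"dy":-0.4,"jaw":0},{"dx":1,"dy":-0.65,"jaw":0},{"dx":1,"dy":-0.65,"jaw":0},{"dx":1,"dy":-0.65,"jaw":0},{"dx":1,"dy":-0.65,"jaw":0}])

```text
invalid input
```

>>> carry_out(steps=[{"dx":1,"dy":-0.65,"jaw":0},{"dx":1,"dy":-0.65,"jaw":0},{"dx":1,"dy":-0.65,"jaw":0},{"dx":1,"dy":-0.65,"jaw":0},{"dx":1,"dy":-0.65,"jaw":0},{"dx":1,"dy":-0.65,"jaw":0}])

```text
invalid input
```

>>> carry_out(steps=[{"dx":0.6,"dy":-0.43,"wz":0.038,"dz":0.3,"jaw":0},{"dx":0.6,"dy":-0.43,"wz":0.038,"dz":0.5,"jaw":0},{"dx":0.6,"dy":-0.43,"wz":0.038,"dz":0.66,"jaw":0},{"dx":0.6,"dy":-0.43,"wz":0.038,"dz":0.66,"jaw":0},{"dx":0.6,"dy":-0.43,"wz":0.038,"dz":0.66,"jaw":0},{"dx":0.6,"dy":-0.43,"wz":0.038,"dz":0.66,"jaw":0}])

```text
invalid input
```

Run:
```python
from h import *
print(robot.get_state(),robot.tcp_to_tips); print(go([.5025,-.1275,.1],.347,0))
c=cams.capture("scene")
print(proj([.5025,-.1275,.072],c))
cv2.imwrite("pics/s2.png",cv2.resize(c["img"][180:340,80:300],None,fx=3.5,fy=3.5,interpolation=cv2.INTER_CUBIC))
```

```text
{'clock': 1.0, 'qpos': array([-1.18839945e+00,  1.30359054e-01,  1.48821632e+00,  8.37678493e-06,
        1.52302094e+00, -8.54264938e-02]), 'qd': array([ 0.00069735, -0.00065878, -0.00133376, -0.00226364,  0.00012162,
       -0.00116188]), 'joint_torque': array([ 1.01418671e-03, -5.69331300e+01, -5.00879502e+01, -4.03068725e-04,
        1.14552229e-03,  2.03249198e-05]), 'ee_pos': array([ 0.27057266, -0.53552063,  0.23930772]), 'eef_rot': array([-3.14158972e+00, -8.64901573e-06,  4.67822971e-01]), 'wrist_force': array([-0.08584229,  0.14853115, -0.30776617]), 'moment': array([ 0.03643031,  0.0169873 , -0.01541073]), 'finger_force': 0.0, 'grip_width': 0.9984780606482071} 0.008
(array([ 2.607, -1.731,  0.929]), array([-0.    , -0.    ,  0.0385]), array([3.1416, 0.    , 0.347 ]))
[177.69817487 270.97250675]
```

View pics/s2.png

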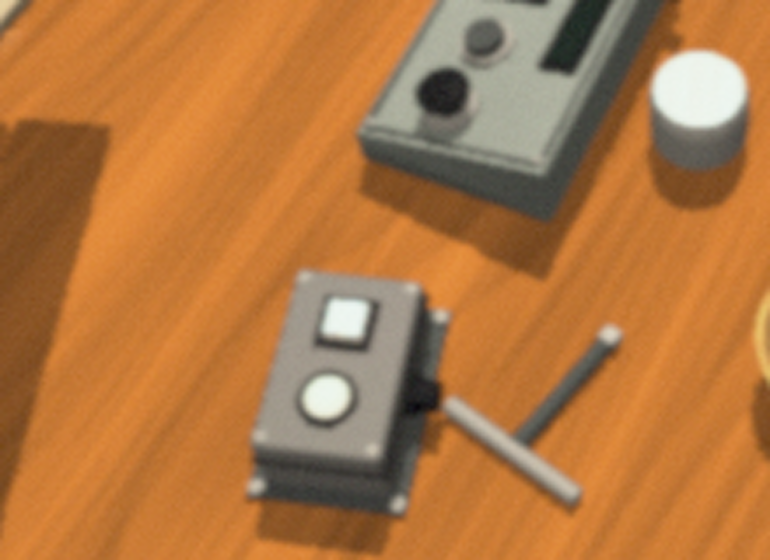

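The crop shows the on-key at (347,319), which is image (179,271), about 1 px from my projection. The moves were refused, so I'll give every field.

>>> carry_out(steps=[{"wx":0,"wy":0,"wz":0,"dx":0.3,"dy":-0.2,"dz":0,"jaw":0},{"wx":0,"wy":0,"wz":0,"dx":0.6,"dy":-0.4,"dz":0,"jaw":0},{"wx":0,"wy":0,"wz":0,"dx":1,"dy":-0.65,"dz":0,"jaw":0},{"wx":0,"wy":0,"wz":0,"dx":1,"dy":-0.65,"dz":0,"jaw":0},{"wx":0,"wy":0,"wz":0,"dx":1,"dy":-0.65,"dz":0,"jaw":0},{"wx":0,"wy":0,"wz":0,"dx":1,"dy":-0.65,"dz":0,"jaw":0}])

```text
clock: 1.55
ee_pos: [0.3622, -0.3784, 0.2396]
eef_rot: [3.141, -0.001, 0.472]
wrist_force: [-0.3, -0.7, 0.3]
grip_width: 0.145
finger_force: 0.0
```

>>> carry_out(steps=[{"wx":0,"wy":0,"wz":0,"dx":0.3,"dy":-0.2,"dz":0,"jaw":0},{"wx":0,"wy":0,"wz":0,"dx":0.6,"dy":-0.4,"dz":0,"jaw":0},{"wx":0,"wy":0,"wz":0,"dx":1,"dy":-0.65,"dz":0,"jaw":0},{"wx":0,"wy":0,"wz":0,"dx":1,"dy":-0.65,"dz":0,"jaw":0},{"wx":0,"wy":0,"wz":0,"dx":1,"dy":-0.65,"dz":0,"jaw":0},{"wx":0,"wy":0,"wz":0,"dx":1,"dy":-0.65,"dz":0,"jaw":0}])

```text
clock: 2.05
ee_pos: [0.4516, -0.2248, 0.2394]
eef_rot: [3.141, -0.0, 0.471]
wrist_force: [-0.4, 0.7, 0.4]
grip_width: -0.0
finger_force: 0.0
```

>>> carry_out(steps=[{"wx":0,"wy":0,"wz":0.038,"dx":0.3,"dy":-0.2,"dz":0.2,"jaw":0},{"wx":0,"wy":0,"wz":0.038,"dx":0.6,"dy":-0.43,"dz":0.4,"jaw":0},{"wx":0,"wy":0,"wz":0.038,"dx":0.6,"dy":-0.43,"dz":0.66,"jaw":0},{"wx":0,"wy":0,"wz":0.038,"dx":0.6,"dy":-0.43,"dz":0.8,"jaw":0},{"wx":0,"wy":0,"wz":0.038,"dx":0.6,"dy":-0.43,"dz":0.8,"jaw":0},{"wx":0,"wy":0,"wz":0.038,"dx":0.6,"dy":-0.43,"dz":0.8,"jaw":0}])

```text
clock: 2.55
ee_pos: [0.499, -0.1283, 0.1157]
eef_rot: [-3.138, 0.006, 0.349]
wrist_force: [-0.8, -0.6, -0.8]
grip_width: -0.004
finger_force: 0.0
```

Run:
```python
from h import *
s=robot.get_state();print(s["ee_pos"],s["eef_rot"],s["wrist_force"],s["clock"],robot.tcp_to_tips); print(go([.503,-.1275,.09],.347,0))
c=cams.capture("scene")
print(proj([.503,-.1275,.072],c), proj(s["ee_pos"]-[0,0,.008],c))
cv2.imwrite("pics/s3.png",cv2.resize(c["img"][200:340,100:280],None,fx=4,fy=4,interpolation=cv2.INTER_CUBIC))
```

```text
[ 0.49900312 -0.12832544  0.11573484] [-3.13758992  0.00596465  0.34872489] [-0.76104669 -0.63169041 -0.76581938] 2.55 0.008
(array([0.028, 0.005, 0.171]), array([-0.0013,  0.0019,  0.0005]), array([3.1416, 0.    , 0.347 ]))
[177.88625507 271.05922592] [173.62076913 263.01610574]
```

View pics/s3.png

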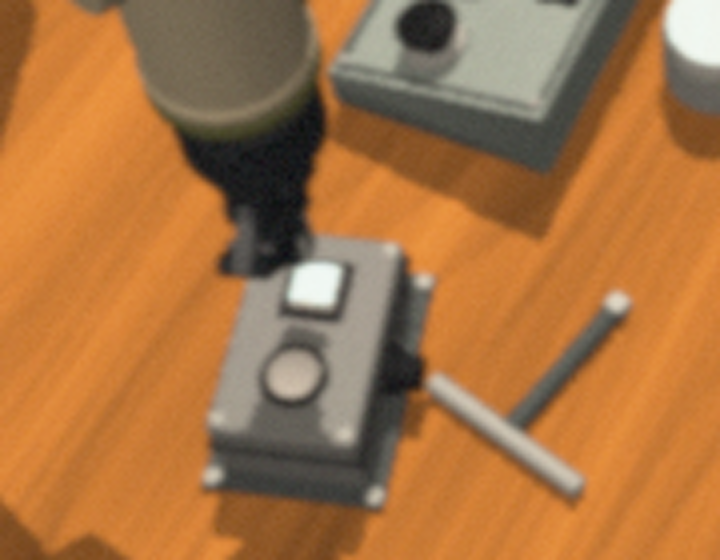

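The closed fingertips hang around crop (265,255), somewhat left of where the TCP projects (294,252). The on-key is clear at (315,287). I'll look closer from both cameras with overlays.

Run:
```python
from h import *
s=robot.get_state();p=s["ee_pos"];M=R.from_euler('xyz',s["eef_rot"])
out=[]
for n,(u,v) in(("scene",(175,265)),("top",(365,256))):
    c=cams.capture(n); k=9; r=22
    a=cv2.resize(c["img"][v-30:v+30,u-r:u+r],None,fx=k,fy=k,interpolation=cv2.INTER_CUBIC)
    a=np.clip(a.astype(float)*1.6+15,0,255).astype(np.uint8)
    def dot(P,col): q=(proj(P,c)-[u-r,v-30]+.5)*k; cv2.circle(a,tuple(int(x) for x in q),3,col,-1)
    for x in(-.011,.011):
        for y in(-.0145,.0145): dot(p+M.apply([x,y,.008]),(0,0,255))
    dot(p,(0,255,0)); dot([.503,-.1275,.072],(255,0,0)); out.append(a)
cv2.imwrite("pics/z4.png",np.hstack(out))
```

```text
(no output)
```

View pics/z4.png

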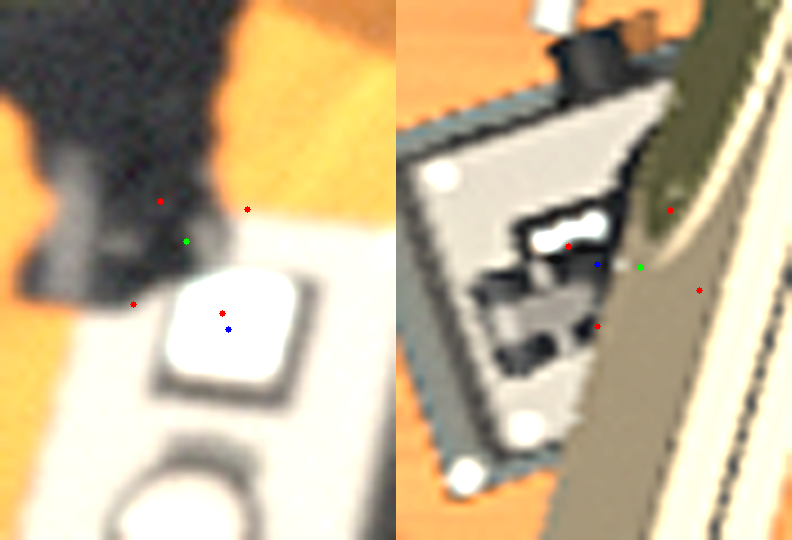

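>>> carry_out(steps=[{"wx":-0.001,"wy":0.002,"wz":0,"dx":0.028,"dy":0.005,"dz":0.1,"jaw":0},{"wx":-0.001,"wy":0.002,"wz":0,"dx":0.028,"dy":0.005,"dz":0.17,"jaw":0},{"wx":-0.001,"wy":0.002,"wz":0,"dx":0.028,"dy":0.005,"dz":0.21,"jaw":0},{"wx":-0.001,"wy":0.002,"wz":0,"dx":0.028,"dy":0.005,"dz":0.21,"jaw":0}])

```text
clock: 3.03
ee_pos: [0.5051, -0.1279, 0.0872]
eef_rot: [3.139, -0.005, 0.348]
wrist_force: [-0.1, -0.8, -0.7]
grip_width: 0.002
finger_force: 0.0
```

Run:
```python
from h import *
s=robot.get_state();p=s["ee_pos"];print(p,s["eef_rot"],s["wrist_force"])
c=cams.capture("scene");u,v=175,265;k=12;r=30
a=cv2.resize(c["img"][v-25:v+25,u-r:u+r],None,fx=k,fy=k,interpolation=cv2.INTER_CUBIC)
a=np.clip(a.astype(float)*1.4+30,0,255).astype(np.uint8)
M=R.from_euler('xyz',s["eef_rot"])
def dot(P,col): q=(proj(P,c)-[u-r,v-25]+.5)*k; cv2.circle(a,tuple(int(x) for x in q),3,col,-1)
for x in(-.011,.011):
    for y in(-.0145,.0145): dot(p+M.apply([x,y,.008]),(0,0,255))
dot([.503,-.1275,.072],(255,0,0))
cv2.imwrite("pics/z5.png",a)
```

```text
[ 0.50506454 -0.12788986  0.08719098] [ 3.1392016  -0.00508754  0.34752249] [-0.11689302 -0.83747346 -0.68154521]
```

View pics/z5.png

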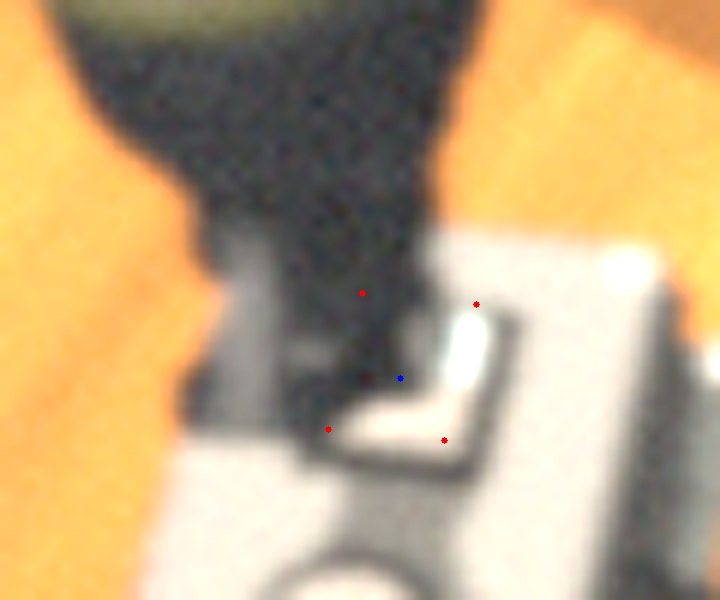

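The tip sits over the on-key (key centre about (408,385) zoomed). I'll press slowly.

>>> carry_out(steps=[{"wx":0,"wy":0,"wz":0,"dx":0,"dy":0,"dz":0.03,"jaw":0},{"wx":0,"wy":0,"wz":0,"dx":0,"dy":0,"dz":0.06,"jaw":0},{"wx":0,"wy":0,"wz":0,"dx":0,"dy":0,"dz":0.06,"jaw":0},{"wx":0,"wy":0,"wz":0,"dx":0,"dy":0,"dz":0.06,"jaw":0}])

```text
clock: 3.42
ee_pos: [0.5061, -0.1275, 0.079]
eef_rot: [3.138, -0.006, 0.349]
wrist_force: [-0.2, -1.3, 2.6]
grip_width: 0.001
finger_force: 1.2
```

>>> carry_out(steps=[{"wx":0,"wy":0,"wz":0,"dx":0,"dy":0,"dz":0.01,"jaw":0},{"wx":0,"wy":0,"wz":0,"dx":0,"dy":0,"dz":0.02,"jaw":0},{"wx":0,"wy":0,"wz":0,"dx":0,"dy":0,"dz":0.02,"jaw":0}])

```text
clock: 3.67
ee_pos: [0.5057, -0.1271, 0.0753]
eef_rot: [3.139, -0.006, 0.349]
wrist_force: [1.0, 0.5, -0.4]
grip_width: 0.007
finger_force: 0.0
```

>>> carry_out(steps=[{"wx":0,"wy":0,"wz":0,"dx":0,"dy":0,"dz":0.01,"jaw":0},{"wx":0,"wy":0,"wz":0,"dx":0,"dy":0,"dz":0.015,"jaw":0},{"wx":0,"wy":0,"wz":0,"dx":0,"dy":0,"dz":0.015,"jaw":0}])

```text
clock: 3.92
ee_pos: [0.506, -0.1272, 0.074]
eef_rot: [3.139, -0.006, 0.349]
wrist_force: [-2.7, 0.7, 5.8]
grip_width: 0.001
finger_force: 3.1
```

The snap and bottoming at tip height 66 mm match a fully in key. Retreat and compute the next leg.

>>> carry_out(steps=[{"wx":0,"wy":0,"wz":0,"dx":0,"dy":0,"dz":-0.2,"jaw":0},{"wx":0,"wy":0,"wz":0,"dx":0,"dy":0,"dz":-0.4,"jaw":0},{"wx":0,"wy":0,"wz":0,"dx":0,"dy":0,"dz":-0.7,"jaw":0},{"wx":0,"wy":0,"wz":0,"dx":0.3,"dy":-0.9,"dz":-0.7,"jaw":0},{"wx":0,"wy":0,"wz":0,"dx":0.3,"dy":-0.9,"dz":-0.7,"jaw":0},{"wx":0,"wy":0,"wz":0,"dx":0.3,"dy":-0.9,"dz":-0.7,"jaw":0},{"wx":0,"wy":0,"wz":0,"dx":0.3,"dy":-0.9,"dz":-0.7,"jaw":0},{"wx":0,"wy":0,"wz":0,"dx":0.3,"dy":-0.9,"dz":-0.7,"jaw":0}])

```text
clock: 4.58
ee_pos: [0.5011, 0.0187, 0.1785]
eef_rot: [3.14, -0.007, 0.352]
wrist_force: [0.0, -0.5, -0.7]
grip_width: -0.002
finger_force: 0.0
```

```bash
cat >> h.py <<'E'
YAW=.068; T=.197
n=np.array([-np.sin(T)*np.cos(YAW),-np.sin(T)*np.sin(YAW),np.cos(T)])
fx=np.array([np.cos(T)*np.cos(YAW),np.cos(T)*np.sin(YAW),np.sin(T)])
E
python3 - <<'E'
from h import *
s=robot.get_state();print(s["ee_pos"],s["eef_rot"])
for nm in("scene","top"):
    c=cams.capture(nm)
    for q in "on_key_top off_key_top rocker_pivot rocker_near_end start_top stop_top control_box".split():
        for d in cams.mark_of(q,c)[:2]:
            w=world(d["at"],c); print(nm,q,round(d["p"],2),w.round(4),proj(w,c).round())
piv=np.array([.463,.1735,.061])
E_=piv-.018*fx   # on near wing pressed position
print("pressed",E_, go(E_+n*(.008+.045),YAW,T))
E
```

```text
[0.50112539 0.01871005 0.17851853] [ 3.13968178 -0.00697442  0.35237743]
scene on_key_top 0.43 [ 0.508  -0.1255  0.0646] [181. 273.]
scene off_key_top 0.52 [ 0.5237 -0.1775  0.0753] [174. 292.]
scene rocker_pivot 0.6 [0.467  0.1777 0.064 ] [230. 172.]
scene rocker_near_end 0.54 [0.4505 0.172  0.0594] [223. 173.]
scene start_top 0.69 [0.4693 0.0583 0.0805] [206. 203.]
scene start_top 0.39 [0.4667 0.1159 0.067 ] [218. 189.]
scene stop_top 0.56 [0.4681 0.0603 0.0854] [206. 201.]
scene control_box 0.95 [0.4839 0.146  0.004 ] [231. 197.]
top off_key_top 0.57 [ 0.5224 -0.1785  0.0779] [386. 247.]
top rocker_pivot 0.78 [0.4624 0.179  0.0599] [239. 269.]
top rocker_near_end 0.77 [0.4493 0.1742 0.0608] [241. 275.]
top start_top 0.59 [0.4683 0.117  0.0653] [265. 267.]
top stop_top 0.38 [0.4694 0.0568 0.083 ] [290. 267.]
top stop_top 0.35 [0.4677 0.1159 0.0671] [265. 268.]
top control_box 0.83 [ 0.4779  0.1458 -0.0016] [254. 264.]
pressed [0.44538895 0.1723006  0.05747689] (array([-0.062, -1.134,  0.456]), array([-0.0081,  0.0602,  0.089 ]), array([ 3.1416, -0.197 ,  0.068 ]))
```

>>> carry_out(steps=[{"wx":-0.003,"wy":0.02,"wz":0.03,"dx":0,"dy":-0.25,"dz":0,"jaw":0},{"wx":-0.006,"wy":0.04,"wz":0.06,"dx":-0.03,"dy":-0.5,"dz":0,"jaw":0},{"wx":-0.008,"wy":0.06,"wz":0.089,"dx":-0.06,"dy":-0.8,"dz":0.1,"jaw":0},{"wx":-0.008,"wy":0.06,"wz":0.089,"dx":-0.06,"dy":-1,"dz":0.2,"jaw":0},{"wx":-0.008,"wy":0.06,"wz":0.089,"dx":-0.06,"dy":-1,"dz":0.3,"jaw":0},{"wx":-0.008,"wy":0.06,"wz":0.089,"dx":-0.06,"dy":-1,"dz":0.3,"jaw":0},{"wx":-0.008,"wy":0.06,"wz":0.089,"dx":-0.06,"dy":-1,"dz":0.3,"jaw":0}])

```text
clock: 5.97
ee_pos: [0.4414, 0.153, 0.1325]
eef_rot: [3.141, -0.195, 0.07]
wrist_force: [0.1, 0.4, 0.5]
grip_width: -0.001
finger_force: 0.0
```

Run:
```python
from h import *
s=robot.get_state();print(s["ee_pos"],s["eef_rot"])
E_=np.array([.464,.175,.061])-.018*fx
print(go(E_+n*(.008+.015),YAW,T))
```

```text
[0.44140455 0.15300019 0.13245599] [ 3.14110871 -0.19496549  0.06986282]
(array([-0.055, -0.136,  0.345]), array([0.    , 0.0006, 0.0006]), array([ 3.1416, -0.197 ,  0.068 ]))
```

>>> carry_out(steps=[{"wx":0,"wy":0,"wz":0,"dx":-0.055,"dy":-0.14,"dz":0.1,"jaw":0},{"wx":0,"wy":0,"wz":0,"dx":-0.055,"dy":-0.14,"dz":0.2,"jaw":0},{"wx":0,"wy":0,"wz":0,"dx":-0.055,"dy":-0.14,"dz":0.3,"jaw":0},{"wx":0,"wy":0,"wz":0,"dx":-0.055,"dy":-0.14,"dz":0.345,"jaw":0},{"wx":0,"wy":0,"wz":0,"dx":-0.055,"dy":-0.14,"dz":0.345,"jaw":0},{"wx":0,"wy":0,"wz":0,"dx":-0.055,"dy":-0.14,"dz":0.345,"jaw":0}])

```text
clock: 6.47
ee_pos: [0.4435, 0.1731, 0.0812]
eef_rot: [-3.142, -0.196, 0.066]
wrist_force: [-0.4, -0.4, 0.3]
grip_width: 0.001
finger_force: 0.0
```

Run:
```python
from h import *
s=robot.get_state();p=s["ee_pos"]
E_=np.array([.464,.175,.061])-.018*fx
print(p,go(E_+n*.008,YAW,T))
c=cams.capture("scene");u,v=222,178;k=11;r=30
a=cv2.resize(c["img"][v-25:v+25,u-r:u+r],None,fx=k,fy=k,interpolation=cv2.INTER_CUBIC)
a=np.clip(a.astype(float)*1.5+30,0,255).astype(np.uint8)
def dot(P,col): q=(proj(P,c)-[u-r,v-25]+.5)*k; cv2.circle(a,tuple(int(x) for x in q),3,col,-1)
dot(p-n*.008,(0,0,255)); dot(E_,(255,0,0)); dot([.464,.175,.061],(0,255,0))
cv2.imwrite("pics/z6.png",a)
```

```text
[0.44346176 0.17313572 0.08121642] (array([-0.012, -0.003,  0.106]), array([ 0.0001,  0.0002, -0.0005]), array([ 3.1416, -0.197 ,  0.068 ]))
```

View pics/z6.png

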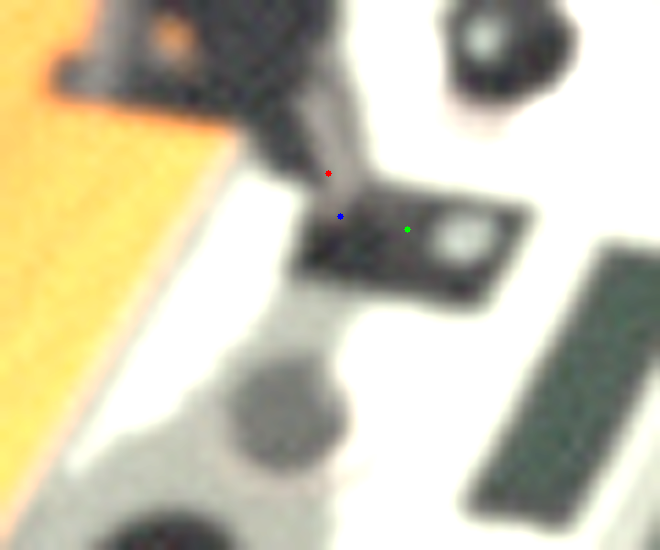

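The tip (zoomed 328,175) hovers over the near wing end (about 330,235). The stop and start buttons are clear of it. Pressing.

>>> carry_out(steps=[{"wx":0,"wy":0,"wz":0,"dx":-0.005,"dy":0.015,"dz":0.03,"jaw":0},{"wx":0,"wy":0,"wz":0,"dx":-0.005,"dy":0.015,"dz":0.055,"jaw":0},{"wx":0,"wy":0,"wz":0,"dx":-0.005,"dy":0.015,"dz":0.07,"jaw":0},{"wx":0,"wy":0,"wz":0,"dx":-0.005,"dy":0.015,"dz":0.07,"jaw":0}])

```text
clock: 6.85
ee_pos: [0.4441, 0.1717, 0.0698]
eef_rot: [-3.142, -0.196, 0.068]
wrist_force: [-0.1, -0.2, 0.2]
grip_width: -0.003
finger_force: 0.2
```

>>> carry_out(steps=[{"wx":0,"wy":0,"wz":0,"dx":0,"dy":0,"dz":0.015,"jaw":0},{"wx":0,"wy":0,"wz":0,"dx":0,"dy":0,"dz":0.03,"jaw":0},{"wx":0,"wy":0,"wz":0,"dx":0,"dy":0,"dz":0.03,"jaw":0}])

```text
clock: 7.1
ee_pos: [0.4451, 0.172, 0.0656]
eef_rot: [-3.141, -0.197, 0.068]
wrist_force: [-0.3, 0.5, 0.2]
grip_width: 0.0
finger_force: 0.0
```

Run:
```python
from h import *
s=robot.get_state();p=s["ee_pos"]
E_=np.array([.464,.175,.061])-.018*fx
print(p,s["wrist_force"],go(E_+n*.008,YAW,T))
```

```text
[0.44507689 0.17199099 0.06555628] [-0.31760099  0.54388968  0.18090731] (array([-0.001, -0.011,  0.001]), array([-0.0001,  0.0001,  0.0001]), array([ 3.1416, -0.197 ,  0.068 ]))
```

>>> carry_out(steps=[{"wx":0,"wy":0,"wz":0,"dx":0,"dy":0,"dz":0.007,"jaw":0},{"wx":0,"wy":0,"wz":0,"dx":0,"dy":0,"dz":0.014,"jaw":0},{"wx":0,"wy":0,"wz":0,"dx":0,"dy":0,"dz":0.014,"jaw":0},{"wx":0,"wy":0,"wz":0,"dx":0,"dy":0,"dz":0.014,"jaw":0}])

```text
clock: 7.43
ee_pos: [0.4453, 0.1721, 0.0651]
eef_rot: [3.142, -0.196, 0.068]
wrist_force: [-16.4, -4.4, 23.0]
grip_width: -0.001
finger_force: 13.2
```

>>> carry_out(steps=[{"wx":0,"wy":0,"wz":0,"dx":0,"dy":0,"dz":-0.1,"jaw":0},{"wx":0,"wy":0,"wz":0,"dx":0,"dy":0,"dz":-0.25,"jaw":0},{"wx":0,"wy":0,"wz":0,"dx":0,"dy":0,"dz":-0.35,"jaw":0},{"wx":0,"wy":0,"wz":0,"dx":0,"dy":0,"dz":-0.35,"jaw":0},{"wx":0,"wy":0,"wz":0,"dx":0,"dy":0,"dz":-0.35,"jaw":0}])

```text
clock: 7.85
ee_pos: [0.4359, 0.1715, 0.116]
eef_rot: [-3.141, -0.199, 0.068]
wrist_force: [-0.1, 0.1, -0.2]
grip_width: 0.001
finger_force: 0.0
```

Run:
```python
from h import *
s=robot.get_state();p=s["ee_pos"]; print(p)
for nm in("scene","top"):
    c=cams.capture(nm)
    for q in "rocker_pivot rocker_near_end start_top stop_top control_box".split():
        for d in cams.mark_of(q,c)[:2]:
            w=world(d["at"],c); print(nm,q,round(d["p"],2),w.round(4),proj(w,c).round())
    if nm=="scene":
        u,v=222,178;k=11;r=30
        a=cv2.resize(c["img"][v-25:v+25,u-r:u+r],None,fx=k,fy=k,interpolation=cv2.INTER_CUBIC)
        cv2.imwrite("pics/z7.png",a)
S=np.array([.468,.115,.0667])
print(go(S+n*(.008+.040),YAW,T))
```

```text
[0.43587525 0.17153971 0.11597279]
scene rocker_pivot 0.49 [0.4681 0.1725 0.0615] [229. 175.]
scene rocker_near_end 0.48 [0.4488 0.1713 0.056 ] [223. 174.]
scene start_top 0.44 [0.4651 0.1179 0.0663] [218. 188.]
scene stop_top 0.7 [0.6193 0.1483 0.0032] [278. 216.]
scene stop_top 0.51 [0.4671 0.0588 0.0816] [206. 202.]
scene control_box 0.57 [0.4807 0.1442 0.0039] [230. 197.]
top rocker_pivot 0.49 [0.4629 0.1778 0.0613] [240. 269.]
top rocker_near_end 0.58 [0.4473 0.1733 0.0592] [242. 276.]
top start_top 0.57 [0.4679 0.1152 0.0676] [266. 268.]
top stop_top 0.62 [0.4695 0.0561 0.082 ] [290. 267.]
top stop_top 0.47 [ 0.52   -0.1786  0.0773] [386. 248.]
top control_box 0.94 [ 0.4782  0.1461 -0.0014] [254. 264.]
top control_box 0.38 [0.4667 0.1123 0.0688] [267. 268.]
(array([0.126, 0.389, 0.033]), array([-0.    ,  0.0003,  0.    ]), array([ 3.1416, -0.197 ,  0.068 ]))
```

View pics/z7.png

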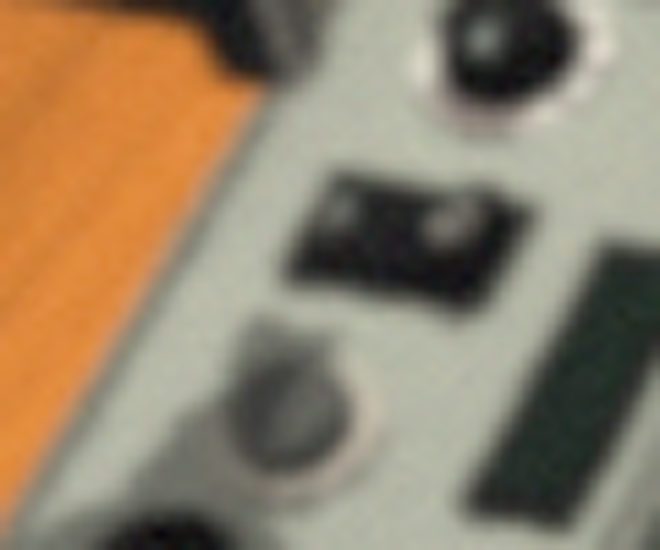

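The rocker now lies flat to the panel on its near side (mark at 340,210; near end measured at about 58 mm, as expected in reverse). The box hasn't moved. On to the start button.

>>> carry_out(steps=[{"wx":0,"wy":0,"wz":0,"dx":0.06,"dy":0.2,"dz":0,"jaw":0},{"wx":0,"wy":0,"wz":0,"dx":0.125,"dy":0.39,"dz":0.03,"jaw":0},{"wx":0,"wy":0,"wz":0,"dx":0.125,"dy":0.39,"dz":0.12,"jaw":0},{"wx":0,"wy":0,"wz":0,"dx":0.125,"dy":0.39,"dz":0.22,"jaw":0},{"wx":0,"wy":0,"wz":0,"dx":0.125,"dy":0.39,"dz":0.26,"jaw":0},{"wx":0,"wy":0,"wz":0,"dx":0.125,"dy":0.39,"dz":0.26,"jaw":0},{"wx":0,"wy":0,"wz":0,"dx":0.125,"dy":0.39,"dz":0.26,"jaw":0}])

```text
clock: 9.03
ee_pos: [0.4647, 0.1148, 0.0803]
eef_rot: [-3.141, -0.195, 0.068]
wrist_force: [0.8, 0.1, 0.3]
grip_width: 0.002
finger_force: 0.0
```

Run:
```python
from h import *
s=robot.get_state();p=s["ee_pos"];S=np.array([.468,.115,.0667])
print(p,s["wrist_force"],go(S+n*.008,YAW,T)[0],go(S+n*.002,YAW,T)[0])
```

```text
[0.46466953 0.11477273 0.08027515] [0.84075479 0.09820703 0.25585698] [0.004 0.    0.04 ] [0.004 0.    0.08 ]
```

>>> carry_out(steps=[{"wx":0,"wy":0,"wz":0,"dx":0,"dy":0,"dz":0.03,"jaw":0},{"wx":0,"wy":0,"wz":0,"dx":0,"dy":0,"dz":0.055,"jaw":0},{"wx":0,"wy":0,"wz":0,"dx":0,"dy":0,"dz":0.075,"jaw":0},{"wx":0,"wy":0,"wz":0,"dx":0,"dy":0,"dz":0.075,"jaw":0},{"wx":0,"wy":0,"wz":0,"dx":0,"dy":0,"dz":0.075,"jaw":0}])

```text
clock: 9.45
ee_pos: [0.4681, 0.1152, 0.0703]
eef_rot: [-3.141, -0.198, 0.068]
wrist_force: [0.7, 1.3, 4.6]
grip_width: -0.001
finger_force: 2.1
```

>>> carry_out(steps=[{"wx":0,"wy":0,"wz":0,"dx":0,"dy":0,"dz":0.01,"jaw":0},{"wx":0,"wy":0,"wz":0,"dx":0,"dy":0,"dz":0.01,"jaw":0},{"wx":0,"wy":0,"wz":0,"dx":0,"dy":0,"dz":0.01,"jaw":0}])

```text
clock: 9.7
ee_pos: [0.4683, 0.1152, 0.0691]
eef_rot: [-3.141, -0.198, 0.068]
wrist_force: [-1.2, 3.0, 9.7]
grip_width: -0.001
finger_force: 5.0
```

>>> carry_out(steps=[{"wx":0,"wy":0,"wz":0,"dx":0,"dy":0,"dz":0.007,"jaw":0},{"wx":0,"wy":0,"wz":0,"dx":0,"dy":0,"dz":0.007,"jaw":0},{"wx":0,"wy":0,"wz":0,"dx":0,"dy":0,"dz":0.007,"jaw":0}])

```text
clock: 9.95
ee_pos: [0.4685, 0.1152, 0.0689]
eef_rot: [-3.141, -0.198, 0.068]
wrist_force: [-9.8, 0.6, 21.5]
grip_width: 0.002
finger_force: 11.5
```

>>> carry_out(steps=[{"wx":0,"wy":0,"wz":0,"dx":0,"dy":0,"dz":-0.1,"jaw":0},{"wx":0,"wy":0,"wz":0,"dx":0,"dy":0,"dz":-0.3,"jaw":0},{"wx":0,"wy":0,"wz":0,"dx":0,"dy":0,"dz":-0.55,"jaw":0},{"wx":0,"wy":0,"wz":0,"dx":0,"dy":0,"dz":-0.8,"jaw":0},{"wx":0,"wy":0,"wz":0,"dx":0,"dy":0,"dz":-0.8,"jaw":0},{"wx":0,"wy":0,"wz":0,"dx":0,"dy":0,"dz":-0.8,"jaw":0},{"wx":0,"wy":0,"wz":0,"dx":0,"dy":0,"dz":-0.8,"jaw":0}])

```text
clock: 10.53
ee_pos: [0.444, 0.113, 0.1841]
eef_rot: [3.142, -0.196, 0.068]
wrist_force: [0.1, 0.6, -0.9]
grip_width: -0.0
finger_force: 0.0
```

Run:
```python
from h import *
c=cams.capture("scene")
for q in "on_key_top off_key_top rocker_near_end start_top control_box".split():
    for d in cams.mark_of(q,c)[:2]:
        w=world(d["at"],c); print(q,round(d["p"],2),w.round(4),proj(w,c).round())
a=cv2.resize(c["img"][140:315,140:300],None,fx=3.4,fy=3.4,interpolation=cv2.INTER_CUBIC); cv2.imwrite("pics/z8.png",a)
```

```text
on_key_top 0.47 [0.4837 0.1459 0.0024] [231. 198.]
off_key_top 0.69 [ 0.5267 -0.1763  0.0736] [175. 293.]
off_key_top 0.65 [0.4659 0.0603 0.0813] [206. 202.]
rocker_near_end 0.45 [0.4481 0.1732 0.0542] [223. 173.]
start_top 0.41 [0.4665 0.1179 0.0683] [218. 188.]
control_box 0.91 [ 4.812e-01  1.465e-01 -2.000e-04] [231. 198.]
```

View pics/z8.png

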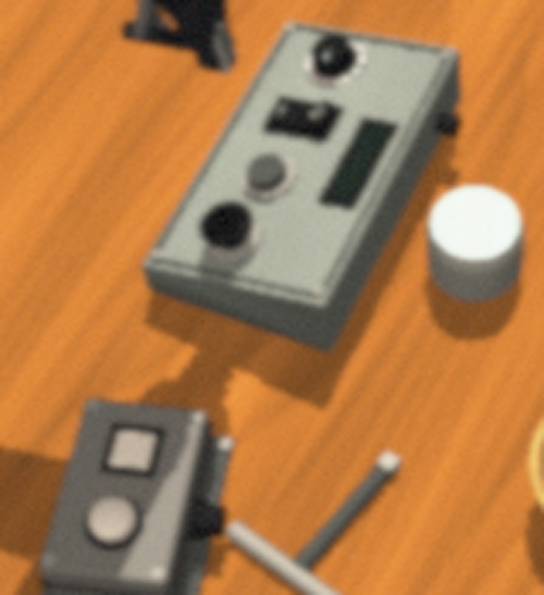

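The box is in place and the start button (268,172) is out. The rocker (303,117) lies in reverse, the on-key (133,450) is low and the off-key (113,520) is raised. The gripper is clear of everything.

```bash
python3 -c "
from station import hand_in
print(hand_in())"
```

```text
the job is handed in; nothing more can be done
None
```

I pushed in the on-key, then tipped the rocker to reverse, then pressed and released the start button, and handed the job in at about 10.6 s; the wrist forces and last picture agree with all three, but the hand-in returned no verdict.

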